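# Load the cup carrier and lift it by its telescopic handle

## Task

Nest the loose cup that stands on the counter into the single cup in the carrier, so that the carrier holds two stacks of two. Then take the carrier's folded handle, squeeze in the button on its grip and, keeping it squeezed, pull the handle up past the first stop to its second stop, fully out; lift the loaded carrier level by it, about 5 cm clear of the counter, and finish there still holding it. Leave the mug, the bottle and the coasters where they stand.

Things in the scene. Friction and masses are not known exactly. Their poses are not given: they have to be found in the camera images.
- carrier: Loose aluminium cup carrier (0.5 kg empty) on the counter. Base plate 96 (its x) by 226 mm (its y), 8 mm thick; origin at the centre of its underside, z up. On its y axis, 72 mm either side of centre, are two round wells (collar 55 mm wide, 8 mm high; well floor 8 mm above origin) with cups. A 24 mm square post in the centre, 70 mm high, holds the handle; folded, its top is at 126 mm.
- handle_grip (a point): Where to take the handle: a point on the grip's axis at the middle of the button's height, 102 mm above the carrier's origin when folded; rises with the handle; carrier's axes. Grip: upright black block 26 x 26 mm, from 32 mm below to 24 mm above this point. One finger on the button (+x), the other on the -x face (32 mm over both): closing with 20 N or more presses the button in.
- button_face (a point): Centre of the outer face of the grey spring button, 14 mm wide and 24 mm tall, 6 mm proud of the +x face of the grip. Its own axes are the carrier's.
- button (a joint): How far the button is pressed in, towards the carrier's -x: 0 out, 0.006 m flush with the grip. The spring needs 2.4 N to start and 6 N fully in. It frees the telescope when in by more than 4.5 mm, and springs back if let go.
- handle (a joint): How far the telescopic handle is out, along the carrier's z: 0 folded, 0.045 m first stop, 0.090 m second stop (end of travel). With the button out a latch locks it at each of these; with it held in the handle slides past the first stop with about 2 N of friction, less than the carrier's weight, so the carrier stays down until it is fully out; pulling on then lifts the carrier.
- cup_loose: The loose cup, standing upright on the counter away from the carrier: milky white stiff plastic, 80 mm tall, conical, 42 mm outside diameter at the foot and 64 mm at the rim, wall 2.5 mm, inner floor 28 mm above its foot, 40 g. Origin at the centre of its underside, z up.
- cup_single: A like cup that stands alone in one of the carrier's two wells (either one). The loose cup goes into this one: nested, its foot rests on this cup's inner floor, 28 mm higher than this cup's origin. Origin at the centre of its underside.
- cup_lower: A like cup in the carrier's other well, with cup_upper already nested in it. Origin at the centre of its underside.
- cup_upper: A like cup nested in cup_lower, its origin 28 mm above that one's; its rim is 116 mm above the carrier's origin.
- mug: Bystander: glass beer mug with a handle, 84 mm wide, 120 mm tall, origin at the centre of its underside.
- bottle: Bystander: brown bottle, 62 mm wide, 210 mm tall, origin at the centre of its underside.
- coasters: Bystander: square stack of cork coasters, 94 mm by 94 mm, 18 mm high, origin at the centre of its underside.

How it is judged:
By the outcome, as a careful person would: the job done as asked, in the order asked, and still so for the second after the job is handed in, while the arm keeps its last pose, push and grip.
It also fails if it takes over 45 s, if anything falls off the work surface, if the arm or the gripper's body presses on something with over 40 N, if the wrist force passes 120 N, or if a joint passes its speed limit or range.

## Robot

A 6-joint arm with a two-finger parallel gripper is mounted at the origin on the work surface. World frame = base frame: x ahead of the robot, y to its left, z up, the work surface at z = 0. Lengths are in m, angles in rad, forces in N, time in s.
With the tool pointing down it reaches from about 0.425 to 0.95 m from the base axis. Payload 3.5 kg.
Tool frame: the origin (TCP) lies between the finger pads; the fingertips stand 25 mm ahead of it and the grasp point (between the pads) lies 6 mm ahead of it (ctrl.finger_overhang is the distance from the TCP to the fingertips, in m); x points along the fingers, y is the direction in which the jaws open and shut, and the axes are right-handed (so a half turn about x gives the same grasp; the last joint's range is limited). The gripper opens to 85 mm and grips with 20 to 120 N. Pads are 22 mm wide; open, the fingers measure 114 mm over their backs; the gripper's body (76 mm by 85 mm) begins 54 mm behind the grasp point. The pads swing forward as they close: fully open they stand 13 mm farther back than shut.
Start: joints at [-1.274, 0.286, 1.577, -0, 1.279, -0.15], TCP at [0.292, -0.609, 0.256] pointing down, gripper open.
Joint ranges: [-2.77, 2.77], [-0.9, 2.22], [0.21, 2.48], [-1.53, 4.67], [0.24, 2.81], [-2.84, 2.84]. Speed limits (rad/s): [2.79, 2.79, 3.14, 3.14, 3.14, 3.14].

## Interface

Orientations are given as a unit quaternion [x, y, z, w].
In Python, from plant import ctrl gives the robot as it stands.
- The arm moves only by the tool play_rows, never from a script. Its argument "targets" is a list of rows, each an object with "delta_pos": the shift along the world's x, y, z normalised to -1 to 1, where 1 is 1000 mm, a list of three; "delta_rot": the turn, a rotation vector about the world's x, y, z normalised to -1 to 1, where 1 is pi rad, a list of three; "claw": the finger opening in mm, from 0 to 85.4. In form: [{"delta_pos": [tx, ty, tz], "delta_rot": [wx, wy, wz], "claw": claw}, ...]. A call has 1 to 20 rows; each row is the pose to reach, as a shift and turn from the pose measured when the call began, turning the shorter way round; what a row does not reach only later rows make up. A row lasts 1/12 s, in which the tool goes at most 41.7 mm and 7.16 degrees, less where a joint would pass 70% of its speed; a pose out of reach is approached as far as the arm can. A call with a number of a shift or a turn outside -1 to 1 is refused whole. A call with a gripper value outside its range is refused whole. The fingers move at their own pace and stop on an object; "newtons" is the grip in N (left out, the last holds). Time passes only in rows, so rows that repeat a pose let the fingers close. It gives the time, the measured TCP pose, the force and the opening at its end, in the units of the state.
- ctrl.get_state(): the state, without advancing time (a new reading comes with each control period).
- ctrl.read_camera(name): name is "scene" or "top" or "wrist"; returns the picture (480x640x3 uint8, blue, green, red); there is no depth.
- ctrl.calibration(name): a dict with "fx", "fy", "cx", "cy" (pixels), "camera_from_world" (4x4, takes a point from world to camera coordinates). Camera axes: x right, y down, z forward; pixel columns grow to the right and rows downward; lengths in m; the calibration is good to about 2 mm. A picture is of the moment at which its call begins: read the wrist's pose just before it. calibration takes no time and is no camera call; for the wrist camera it gives the pose at the moment of the call.
- ctrl.sign_off(): hands the job in, once; it reports no verdict.
The state is a dict: "time": time; "qpos": joint angles; "dq": joint speeds; "joint_efforts": joint torques, N m; "eef_pos": TCP position; "tcp_rot": TCP orientation; "contact_force": force on the tool from outside, world axes, zero at the start; "wrist_torque": the same for the moment, N m; "opening": opening from 0.0 (shut) to 1.0 (fully open).
Only numpy, scipy, OpenCV 4.12 (cv2) and the standard library are available. Lean on these libraries where they do the work, as an engineer would, in place of code of your own. Each camera call takes 0.05 s, during which the arm holds its last target. There are 200 camera calls.

## Working session

There is one attempt and no reset: what is moved stays moved. The work goes in short steps, Python scripts to look and compute and a tool call to move; the robot and the scene stay as the last step left them, time stands still between calls to the robot, and variables do not carry over. Pictures are saved under pics/ and viewed, about 8 in all and at most 12, crops included, and the job is handed in when it is done.

Besides the shell and the picture viewer there is one more tool, called after "Call:" as a command line: name --argument value ..., lists and objects as JSON in quotes. play_rows: Moves the arm, as the interface text tells. Its arguments: {"type":"object","properties":{"targets":{"type":"array"},"newtons":{"type":"number"}},"required":["targets"]}

```bash
mkdir -p pics; cat > h.py <<'E'
import numpy as np,cv2
from plant import ctrl
from scipy.spatial.transform import Rotation as R
def snap(n,f):
    s=ctrl.get_state();c=ctrl.calibration(n);im=ctrl.read_camera(n);cv2.imwrite('pics/'+f,im);np.save('pics/'+f[:-4]+'.npy',np.array(c['camera_from_world']));return im,c
def K(c): return np.array([[c['fx'],0,c['cx']],[0,c['fy'],c['cy']],[0,0,1]])
def ray(c,u,v,z):
    T=np.array(c['camera_from_world']);o=-T[:3,:3].T@T[:3,3]
    d=T[:3,:3].T@np.linalg.solve(K(c),[u,v,1]);return o+d*(z-o[2])/d[2]
def proj(c,p):
    T=np.array(c['camera_from_world']);q=K(c)@(T[:3,:3]@np.array(p)+T[:3,3]);return q[:2]/q[2]
E
python3 - <<'E'
from h import *
for n in('top','scene'):
    im,c=snap(n,n+'1.png');T=np.array(c['camera_from_world']);print(n,-T[:3,:3].T@T[:3,3],T[2,:3],c['fx'],c['cx'],c['cy'])
print(ctrl.get_state(),ctrl.finger_overhang)
E
```

```text
top [0.4411906  0.03555955 1.2091167 ] [ 0.13570077  0.01999452 -0.99054809] 516.4449752199064 313.4432746819958 238.94219748401179
scene [ 1.40055783 -0.16937284  0.82671912] [-0.71194462  0.21094146 -0.66980487] 482.0107332032889 326.7751838880434 248.43227176452936
{'time': 0.1, 'qpos': array([-1.27401711e+00,  2.87106839e-01,  1.57801607e+00,  4.22723247e-05,
        1.27861580e+00, -1.50006186e-01]), 'dq': array([-0.00033329, -0.00088848, -0.00379968,  0.0003042 , -0.00113675,
       -0.00044802]), 'joint_efforts': array([-1.26937637e-03, -4.07295763e+01, -2.93698025e+01, -2.32853281e-04,
        3.47187968e-03, -6.12435702e-08]), 'eef_pos': array([ 0.29151889, -0.60820857,  0.25507347]), 'tcp_rot': array([-0.6894954 , -0.15740538,  0.68957812, -0.15588988]), 'contact_force': array([-0.51210559, -0.37314318,  0.5529386 ]), 'wrist_torque': array([0.02270668, 0.01335993, 0.01821288]), 'opening': 0.9985034415534181} 0.025
```

View pics/top1.png

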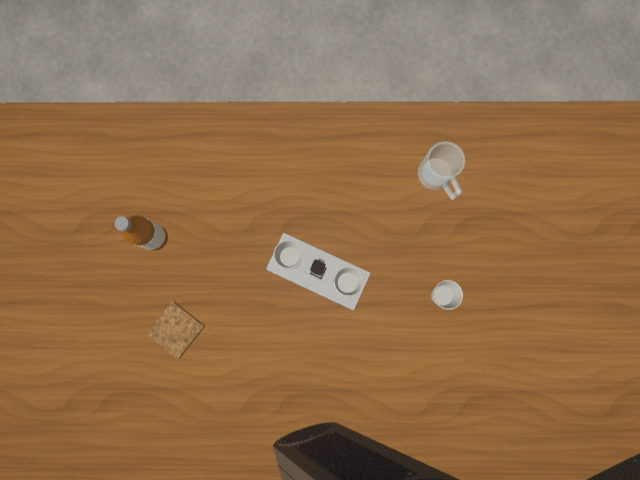

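View pics/scene1.png

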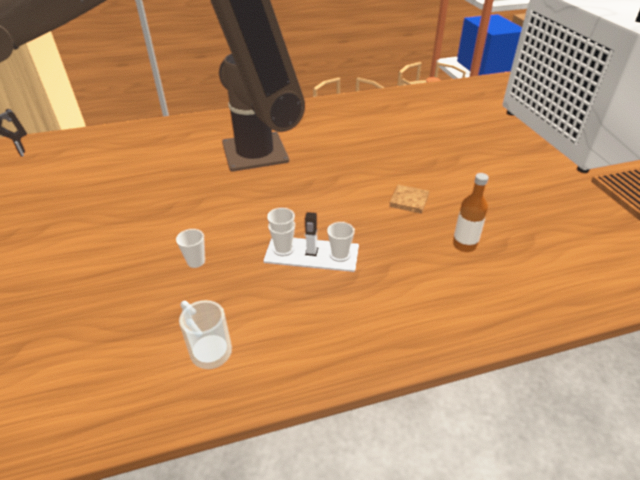

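Single cup is at the top-picture left well (288,255), and the stack is at the right one (347,281). The loose cup is at (447,295). I'll enlarge both views.

```bash
python3 - <<'E'
import cv2,numpy as np
a=cv2.imread('pics/top1.png');b=cv2.imread('pics/scene1.png')
A=cv2.resize(a[225:320,255:375],(800,633),interpolation=3)[:,:]
A=cv2.resize(a[228:318,260:380],None,fx=5,fy=5,interpolation=cv2.INTER_CUBIC) #600x450
B=cv2.resize(a[270:320,425:470],None,fx=4,fy=4,interpolation=cv2.INTER_CUBIC)
o=np.zeros((450,780,3),np.uint8);o[:,:600]=A;o[:200,600:]=B
cv2.imwrite('pics/c1.png',o)
cv2.imwrite('pics/c2.png',cv2.resize(b[195:280,170:370],None,fx=4,fy=4,interpolation=cv2.INTER_CUBIC))
E
```

```text
(no output)
```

View pics/c1.png

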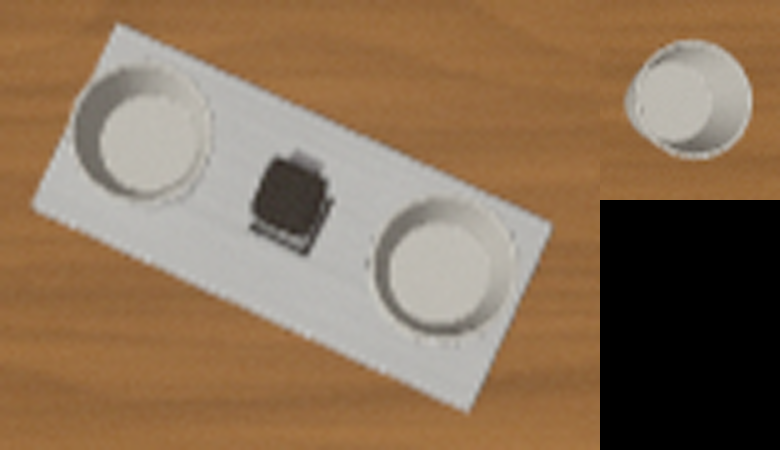

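View pics/c2.png

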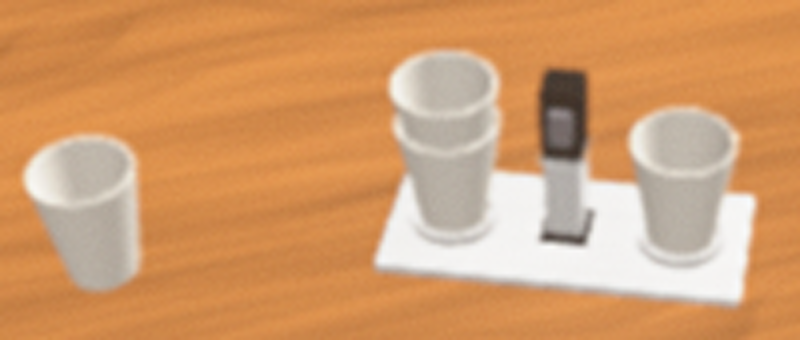

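```bash
python3 - <<'E'
from h import *
t=ctrl.calibration('top');s=ctrl.calibration('scene')
f=lambda u,v:(260+(u+.5)/5-.5,228+(v+.5)/5-.5)
g=lambda u,v:(170+(u+.5)/4-.5,195+(v+.5)/4-.5)
P=np.array([ray(t,*f(*p),.008) for p in[(117,23),(552,225),(470,412),(33,207)]])
print('cor',P.round(4),P.mean(0));d=P[0]+P[3]-P[1]-P[2];print('len',np.linalg.norm(d)/2,'yaw y-axis',np.degrees(np.arctan2(d[1],d[0]))-90)
e=P[0]+P[1]-P[2]-P[3];print('wid',np.linalg.norm(e)/2,'yaw x',np.degrees(np.arctan2(e[1],e[0])))
Q=np.array([ray(s,*g(*p),.008) for p in[(412,170),(755,195),(741,300),(375,267)]]);print(Q.round(4),Q.mean(0))
print('grip top',ray(t,*f(290,195),.126))
print('loose',ray(t,447.9,294.6,.08),ray(s,189.9,237.6,.08))
print('single',ray(t,288,254,.088),ray(s,340.6,230.1,.088))
print('upper',ray(t,*f(444,265),.116),ray(s,*g(444,87),.116))
st=ctrl.get_state();print(R.from_quat(st['tcp_rot']).as_matrix().round(3))
E
```

```text
cor [[ 0.6215  0.1316  0.008 ]
 [ 0.5273 -0.072   0.008 ]
 [ 0.441  -0.0336  0.008 ]
 [ 0.5346  0.1697  0.008 ]] [0.53109868 0.04891454 0.008     ]
len 0.2240642489898035 yaw y-axis -24.784889670613822
wid 0.09467329148687251 yaw x -23.826736467270017
[[ 0.4476 -0.034   0.008 ]
 [ 0.5351  0.1716  0.008 ]
 [ 0.6232  0.1317  0.008 ]
 [ 0.531  -0.0747  0.008 ]] [0.53422857 0.0486384  0.008     ]
grip top [0.53093501 0.04834285 0.126     ]
loose [ 0.47522313 -0.2334032   0.08      ] [ 0.47660097 -0.23443448  0.08      ]
single [0.56139435 0.11359757 0.088     ] [0.56221182 0.11357522 0.088     ]
upper [ 0.50243074 -0.01669023  0.116     ] [ 0.50452961 -0.01811636  0.116     ]
[[-0.001  0.432 -0.902]
 [ 0.002 -0.902 -0.432]
 [-1.    -0.002 -0.   ]]
```

Call:
play_rows --targets '[{"delta_pos": [0.1845, 0.374, -0.085], "delta_rot": [0, 0, 0.222], "claw": 85}, {"delta_pos": [0.1845, 0.374, -0.085], "delta_rot": [0, 0, 0.222], "claw": 85}, {"delta_pos": [0.1845, 0.374, -0.085], "delta_rot": [0, 0, 0.222], "claw": 85}, {"delta_pos": [0.1845, 0.374, -0.085], "delta_rot": [0, 0, 0.222], "claw": 85}, {"delta_pos": [0.1845, 0.374, -0.085], "delta_rot": [0, 0, 0.222], "claw": 85}, {"delta_pos": [0.1845, 0.374, -0.085], "delta_rot": [0, 0, 0.222], "claw": 85}, {"delta_pos": [0.1845, 0.374, -0.085], "delta_rot": [0, 0, 0.222], "claw": 85}, {"delta_pos": [0.1845, 0.374, -0.085], "delta_rot": [0, 0, 0.222], "claw": 85}, {"delta_pos": [0.1845, 0.374, -0.085], "delta_rot": [0, 0, 0.222], "claw": 85}, {"delta_pos": [0.1845, 0.374, -0.085], "delta_rot": [0, 0, 0.222], "claw": 85}, {"delta_pos": [0.1845, 0.374, -0.085], "delta_rot": [0, 0, 0.222], "claw": 85}, {"delta_pos": [0.1845, 0.374, -0.085], "delta_rot": [0, 0, 0.222], "claw": 85}, {"delta_pos": [0.1845, 0.374, -0.085], "delta_rot": [0, 0, 0.222], "claw": 85}, {"delta_pos": [0.1845, 0.374, -0.085], "delta_rot": [0, 0, 0.222], "claw": 85}, {"delta_pos": [0.1845, 0.374, -0.085], "delta_rot": [0, 0, 0.222], "claw": 85}]' --newtons 25

```text
time: 1.35
eef_pos: [0.4758, -0.2359, 0.1706]
tcp_rot: [-0.595, -0.383, 0.595, -0.382]
contact_force: [0.4, -0.5, -0.3]
opening: 0.998
```

```bash
python3 - <<'E'
from h import *
im,c=snap('wrist','w1.png');T=np.array(c['camera_from_world']);print(-T[:3,:3].T@T[:3,3],T[:3,:3].round(3),c['fx'])
st=ctrl.get_state();print(st['eef_pos'],R.from_quat(st['tcp_rot']).as_matrix().round(3),st['time'],st['contact_force'])
for p in [(.4755,-.234,.08),(.562,.1136,.088)]: print(proj(c,p))
E
```

```text
[ 0.50647257 -0.17067682  0.2893544 ] [[ 0.909 -0.417 -0.001]
 [-0.4   -0.873  0.278]
 [-0.116 -0.253 -0.961]] 387.1658509044987
[ 0.47575851 -0.23585747  0.17058338] [[-0.001  0.909 -0.416]
 [ 0.    -0.416 -0.909]
 [-1.    -0.001  0.   ]] 1.4 [-0.07881052 -0.2731833  -0.5254518 ]
[315.84691072 251.66327935]
[  90.39596342 -863.14647016]
```

View pics/w1.png

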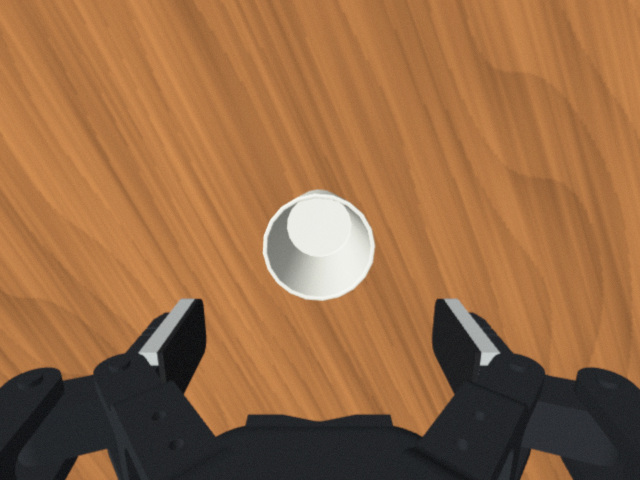

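The wrist view shows the loose cup rim centred at (319,247), midway between the fingers, about 3 mm forward of the TCP.

Call:
play_rows --targets '[{"delta_pos": [0.0012, 0.0028, -0.03], "delta_rot": [0, 0, 0], "claw": 85}, {"delta_pos": [0.0012, 0.0028, -0.06], "delta_rot": [0, 0, 0], "claw": 85}, {"delta_pos": [0.0012, 0.0028, -0.08], "delta_rot": [0, 0, 0], "claw": 85}, {"delta_pos": [0.0012, 0.0028, -0.09], "delta_rot": [0, 0, 0], "claw": 85}, {"delta_pos": [0.0012, 0.0028, -0.09], "delta_rot": [0, 0, 0], "claw": 85}, {"delta_pos": [0.0012, 0.0028, -0.09], "delta_rot": [0, 0, 0], "claw": 85}, {"delta_pos": [0.0012, 0.0028, -0.09], "delta_rot": [0, 0, 0], "claw": 50}, {"delta_pos": [0.0012, 0.0028, -0.09], "delta_rot": [0, 0, 0], "claw": 50}, {"delta_pos": [0.0012, 0.0028, -0.09], "delta_rot": [0, 0, 0], "claw": 50}, {"delta_pos": [0.0012, 0.0028, -0.09], "delta_rot": [0, 0, 0], "claw": 50}, {"delta_pos": [0.0012, 0.0028, -0.09], "delta_rot": [0, 0, 0], "claw": 50}, {"delta_pos": [0.0012, 0.0028, -0.09], "delta_rot": [0, 0, 0], "claw": 50}, {"delta_pos": [0.0012, 0.0028, -0.09], "delta_rot": [0, 0, 0], "claw": 50}, {"delta_pos": [0.0012, 0.0028, -0.09], "delta_rot": [0, 0, 0], "claw": 50}]' --newtons 25

```text
time: 2.57
eef_pos: [0.4782, -0.234, 0.083]
tcp_rot: [0.595, 0.381, -0.595, 0.383]
contact_force: [-1.3, 0.5, 6.2]
opening: 0.725
```

Call:
play_rows --targets '[{"delta_pos": [0, 0, 0.02], "delta_rot": [0, 0, 0], "claw": 50}, {"delta_pos": [0, 0, 0.05], "delta_rot": [0, 0, 0], "claw": 50}, {"delta_pos": [0, 0, 0.08], "delta_rot": [0, 0, 0], "claw": 50}, {"delta_pos": [0, 0, 0.11], "delta_rot": [0, 0, 0], "claw": 50}, {"delta_pos": [0, 0, 0.15], "delta_rot": [0, 0, 0], "claw": 50}, {"delta_pos": [0.007, 0.028, 0.15], "delta_rot": [0, 0, 0], "claw": 50}, {"delta_pos": [0.015, 0.06, 0.15], "delta_rot": [0, 0, 0], "claw": 50}, {"delta_pos": [0.023, 0.095, 0.15], "delta_rot": [0, 0, 0], "claw": 50}, {"delta_pos": [0.031, 0.13, 0.15], "delta_rot": [0, 0, 0], "claw": 50}, {"delta_pos": [0.039, 0.165, 0.15], "delta_rot": [0, 0, 0], "claw": 50}, {"delta_pos": [0.048, 0.2, 0.15], "delta_rot": [0, 0, 0], "claw": 50}, {"delta_pos": [0.057, 0.235, 0.15], "delta_rot": [0, 0, 0], "claw": 50}, {"delta_pos": [0.065, 0.27, 0.15], "delta_rot": [0, 0, 0], "claw": 50}, {"delta_pos": [0.073, 0.305, 0.15], "delta_rot": [0, 0, 0], "claw": 50}, {"delta_pos": [0.081, 0.335, 0.15], "delta_rot": [0, 0, 0], "claw": 50}, {"delta_pos": [0.084, 0.348, 0.15], "delta_rot": [0, 0, 0], "claw": 50}, {"delta_pos": [0.084, 0.348, 0.15], "delta_rot": [0, 0, 0], "claw": 50}, {"delta_pos": [0.084, 0.348, 0.15], "delta_rot": [0, 0, 0], "claw": 50}]' --newtons 25

```text
time: 4.07
eef_pos: [0.5621, 0.1142, 0.2332]
tcp_rot: [0.595, 0.382, -0.595, 0.384]
contact_force: [0.9, -0.8, 0.9]
opening: 0.725
```

```bash
python3 - <<'E'
from h import *
st=ctrl.get_state();print(st['eef_pos'],st['time'],st['opening'],st['contact_force'])
w,c=snap('wrist','w2.png');s,_=snap('scene','s2.png')
o=np.zeros((480,800,3),np.uint8);o[:480,:400]=cv2.resize(w[0:480,120:520],None,fx=1,fy=1)
o[:400,400:]=cv2.resize(s[150:250,280:380],None,fx=4,fy=4,interpolation=2);cv2.imwrite('pics/c3.png',o)
for p in [(.562,.1136,.088),st['eef_pos']]: print(proj(c,p))
T=np.array(c['camera_from_world']);print(T)
E
```

```text
[0.56206304 0.11422312 0.23318282] 4.0667 0.7246357276313079 [ 0.85181742 -0.84225765  0.88820147]
[317.40128257 229.62460382]
[316.84307336 339.51484949]
[[ 0.90977716 -0.41508329  0.00337305 -0.46538293]
 [-0.39936921 -0.87306171  0.27976328  0.29512154]
 [-0.11318018 -0.25586934 -0.96006309  0.45082781]
 [ 0.          0.          0.          1.        ]]
```

View pics/c3.png

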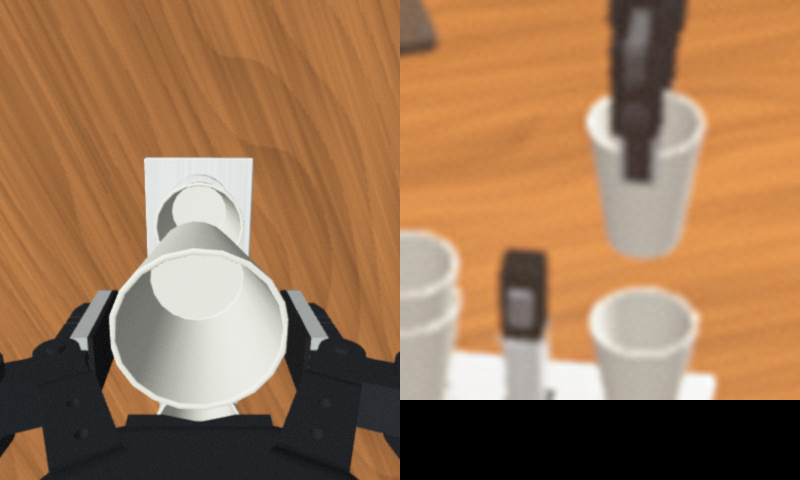

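```bash
python3 - <<'E'
from h import *
w=cv2.imread('pics/w2.png');s=cv2.imread('pics/s2.png')
cw=ctrl.calibration('wrist');cs=ctrl.calibration('scene')
cw['camera_from_world']=np.load('pics/w2.npy')
def circ(im,c,cx,cy,z,r,col,S,x0,y0):
    a=np.linspace(0,2*np.pi,120);p=np.array([proj(c,(cx+r*np.cos(t),cy+r*np.sin(t),z)) for t in a])
    p=((p-[x0,y0]+.5)*S)-.5;cv2.polylines(im,[np.round(p*8).astype(np.int32)],True,col,1,cv2.LINE_AA,3)
W=cv2.resize(w[165:415,220:420],None,fx=2,fy=2,interpolation=2)
S=cv2.resize(s[170:250,400-80:460-80],None,fx=5,fy=5,interpolation=2)
for im,c,k,x0,y0 in((W,cw,2,220,165),(S,cs,5,320,170)):
    circ(im,c,.5620,.1140,.230,.032,(0,0,255),k,x0,y0)
    circ(im,c,.5620,.1140,.150,.021,(0,255,255),k,x0,y0)
    circ(im,c,.5620,.1140,.088,.032,(0,255,0),k,x0,y0)
o=np.zeros((500,800,3),np.uint8);o[:500,:400]=W;o[:400,420:720]=S;cv2.imwrite('pics/c4.png',o)
# numeric
for z,px in((.23,(318.5,328)),(.088,(320.5,221))): print(ray(cw,*px,z))
g=lambda u,v:(280+(u-400+.5)/4-.5,150+(v+.5)/4-.5)
print(ray(cs,*g(646.5,126),.23),ray(cs,*g(644,322),.088))
E
```

```text
[0.56369275 0.11638989 0.23      ]
[0.56659274 0.11840868 0.088     ]
[0.56483561 0.1116364  0.23      ] [0.56231762 0.11360391 0.088     ]
```

View pics/c4.png

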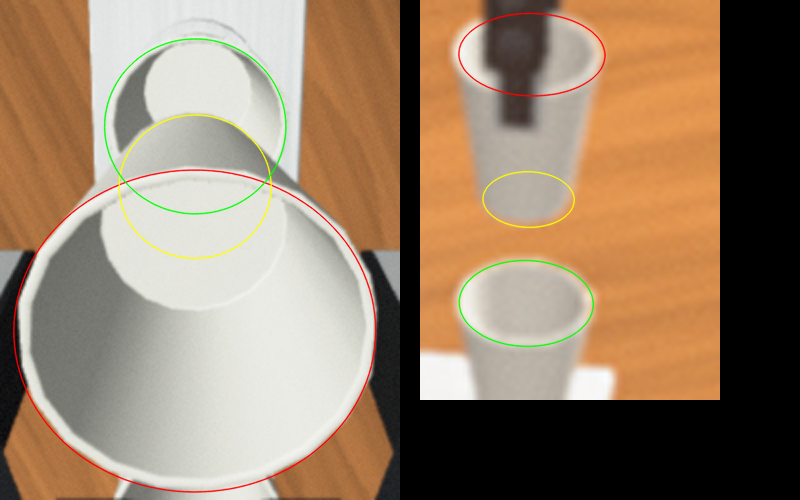

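Call:
play_rows --targets '[{"delta_pos": [0.0005, 0.0012, -0.02], "delta_rot": [0, 0, 0], "claw": 50}, {"delta_pos": [0.0005, 0.0012, -0.045], "delta_rot": [0, 0, 0], "claw": 50}, {"delta_pos": [0.0005, 0.0012, -0.065], "delta_rot": [0, 0, 0], "claw": 50}, {"delta_pos": [0.0005, 0.0012, -0.08], "delta_rot": [0, 0, 0], "claw": 50}, {"delta_pos": [0.0005, 0.0012, -0.09], "delta_rot": [0, 0, 0], "claw": 50}, {"delta_pos": [0.0005, 0.0012, -0.096], "delta_rot": [0, 0, 0], "claw": 50}, {"delta_pos": [0.0005, 0.0012, -0.1], "delta_rot": [0, 0, 0], "claw": 50}, {"delta_pos": [0.0005, 0.0012, -0.1], "delta_rot": [0, 0, 0], "claw": 50}]' --newtons 25

```text
time: 4.83
eef_pos: [0.5625, 0.1136, 0.1329]
tcp_rot: [-0.595, -0.381, 0.595, -0.383]
contact_force: [-0.1, -0.2, -0.9]
opening: 0.725
```

Call:
play_rows --targets '[{"delta_pos": [0, 0.001, -0.003], "delta_rot": [0, 0, 0], "claw": 50}, {"delta_pos": [0, 0.001, -0.006], "delta_rot": [0, 0, 0], "claw": 50}, {"delta_pos": [0, 0.001, -0.009], "delta_rot": [0, 0, 0], "claw": 50}, {"delta_pos": [0, 0.001, -0.011], "delta_rot": [0, 0, 0], "claw": 50}, {"delta_pos": [0, 0.001, -0.013], "delta_rot": [0, 0, 0], "claw": 50}, {"delta_pos": [0, 0.001, -0.013], "delta_rot": [0, 0, 0], "claw": 50}]' --newtons 25

```text
time: 5.33
eef_pos: [0.5623, 0.1147, 0.1194]
tcp_rot: [-0.595, -0.381, 0.596, -0.383]
contact_force: [-1.1, -0.3, -0.8]
opening: 0.726
```

Call:
play_rows --targets '[{"delta_pos": [0, 0, -0.001], "delta_rot": [0, 0, 0], "claw": 50}, {"delta_pos": [0, 0, -0.002], "delta_rot": [0, 0, 0], "claw": 50}, {"delta_pos": [0, 0, -0.002], "delta_rot": [0, 0, 0], "claw": 50}]' --newtons 25

```text
time: 5.58
eef_pos: [0.5629, 0.1149, 0.1191]
tcp_rot: [0.595, 0.381, -0.595, 0.383]
contact_force: [-2.1, 0.8, 5.4]
opening: 0.729
```

Call:
play_rows --targets '[{"delta_pos": [0, 0, -0.001], "delta_rot": [0, 0, 0], "claw": 70}, {"delta_pos": [0, 0, 0], "delta_rot": [0, 0, 0], "claw": 85}, {"delta_pos": [0, 0, 0], "delta_rot": [0, 0, 0], "claw": 85}, {"delta_pos": [0, 0, 0], "delta_rot": [0, 0, 0], "claw": 85}, {"delta_pos": [0, 0, 0.015], "delta_rot": [0, 0, 0], "claw": 85}, {"delta_pos": [0, 0, 0.04], "delta_rot": [0, 0, 0], "claw": 85}, {"delta_pos": [0, 0, 0.08], "delta_rot": [0, 0, 0], "claw": 85}, {"delta_pos": [-0.03, -0.066, 0.09], "delta_rot": [0, 0, 0], "claw": 85}, {"delta_pos": [-0.03, -0.066, 0.09], "delta_rot": [0, 0, 0], "claw": 85}, {"delta_pos": [-0.03, -0.066, 0.09], "delta_rot": [0, 0, 0], "claw": 85}, {"delta_pos": [-0.03, -0.066, 0.09], "delta_rot": [0, 0, 0], "claw": 85}]' --newtons 25

```text
time: 6.5
eef_pos: [0.5326, 0.048, 0.2094]
tcp_rot: [0.596, 0.38, -0.595, 0.382]
contact_force: [-0.6, -0.3, -0.4]
opening: 0.999
```

```bash
python3 - <<'E'
from h import *
st=ctrl.get_state();print(st['eef_pos'],st['time'],st['opening'],st['contact_force'])
w,c=snap('wrist','w3.png');s,_=snap('scene','s3.png')
o=np.zeros((480,800,3),np.uint8);o[:,:400]=w[:,120:520]
o[:440,400:]=cv2.resize(s[180:290,260:360],None,fx=4,fy=4,interpolation=2);cv2.imwrite('pics/c5.png',o)
print('grip top pred',proj(c,(.532,.0485,.126)))
for sx in(-13,13):
  for sy in(-13,13):
    a=R.from_euler('z',-24.4,degrees=True).apply([sx/1e3,sy/1e3,0])+[.532,.0485,.126]; print(proj(c,a)-[120,0])
print(R.from_quat(st['tcp_rot']).as_matrix().round(3))
E
```

```text
[0.53263411 0.04798201 0.20939519] 6.5 0.9985840701171241 [-0.62299904 -0.28613312 -0.39134565]
grip top pred [315.53699095 258.12507473]
[172.66006164 280.13577852]
[171.38638076 235.76886252]
[218.8797049  279.73341764]
[219.19817649 235.35981025]
[[ 0.002  0.908 -0.419]
 [-0.002 -0.419 -0.908]
 [-1.     0.003  0.001]]
```

View pics/c5.png

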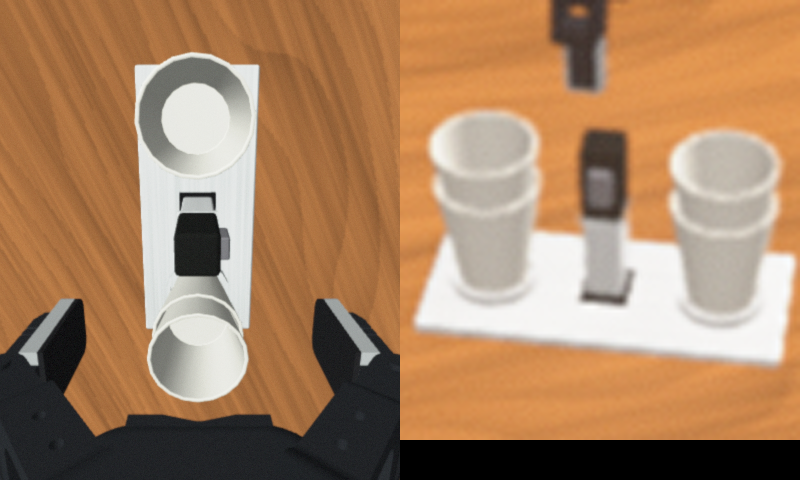

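The cup is nested: both stacks look alike in the scene view, and the carrier is aligned with the tool in the wrist view. The grip top spans x 174–221 in the crop, with the button to its right. Next I descend and close just short of contact.

Call:
play_rows --targets '[{"delta_pos": [0.003, 0.0003, -0.03], "delta_rot": [0, 0, 0], "claw": 85}, {"delta_pos": [0.003, 0.0003, -0.06], "delta_rot": [0, 0, 0], "claw": 85}, {"delta_pos": [0.003, 0.0003, -0.085], "delta_rot": [0, 0, 0], "claw": 85}, {"delta_pos": [0.003, 0.0003, -0.1], "delta_rot": [0, 0, 0], "claw": 70}, {"delta_pos": [0.003, 0.0003, -0.1035], "delta_rot": [0, 0, 0], "claw": 60}, {"delta_pos": [0.003, 0.0003, -0.1035], "delta_rot": [0, 0, 0], "claw": 50}, {"delta_pos": [0.003, 0.0003, -0.1035], "delta_rot": [0, 0, 0], "claw": 38}, {"delta_pos": [0.003, 0.0003, -0.1035], "delta_rot": [0, 0, 0], "claw": 38}, {"delta_pos": [0.003, 0.0003, -0.1035], "delta_rot": [0, 0, 0], "claw": 38}, {"delta_pos": [0.003, 0.0003, -0.1035], "delta_rot": [0, 0, 0], "claw": 38}, {"delta_pos": [0.003, 0.0003, -0.1035], "delta_rot": [0, 0, 0], "claw": 38}, {"delta_pos": [0.003, 0.0003, -0.1035], "delta_rot": [0, 0, 0], "claw": 38}]' --newtons 25

```text
time: 7.6
eef_pos: [0.5361, 0.0494, 0.1057]
tcp_rot: [0.595, 0.381, -0.595, 0.383]
contact_force: [-0.2, 0.1, -0.7]
opening: 0.446
```

```bash
python3 - <<'E'
from h import *
st=ctrl.get_state();print(st['eef_pos'],st['time'],st['opening'],st['contact_force'])
w,c=snap('wrist','w4.png')
cv2.imwrite('pics/c6.png',cv2.resize(w[150:400,170:470],None,fx=2,fy=2))
E
```

```text
[0.53607705 0.04943292 0.10573502] 7.6 0.4462139686185686 [-0.1558489   0.08193783 -0.67906042]
```

View pics/c6.png

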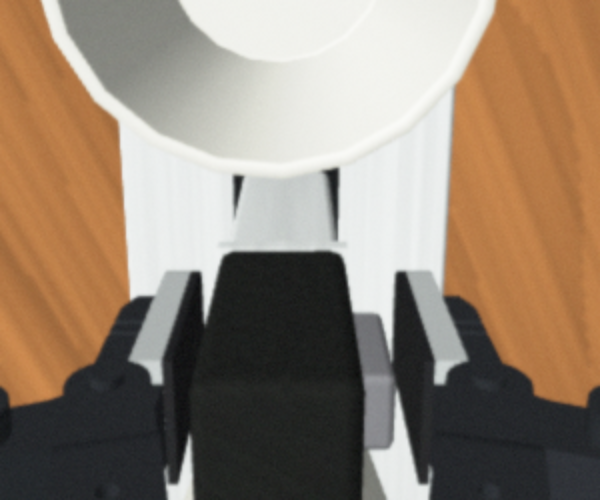

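Both pads straddle the grip and the button sits at mid pad. The left gap is about 2.4 mm and the right gap about 4 mm, so I'll close gradually and shift toward −x so that both sides meet together.

Call:
play_rows --targets '[{"delta_pos": [-0.0005, 0.0002, 0], "delta_rot": [0, 0, 0], "claw": 36}, {"delta_pos": [-0.0007, 0.0003, 0], "delta_rot": [0, 0, 0], "claw": 34}, {"delta_pos": [-0.0007, 0.0003, 0], "delta_rot": [0, 0, 0], "claw": 32.5}, {"delta_pos": [-0.0011, 0.0005, 0], "delta_rot": [0, 0, 0], "claw": 31.5}, {"delta_pos": [-0.0016, 0.0007, 0], "delta_rot": [0, 0, 0], "claw": 30.5}, {"delta_pos": [-0.0021, 0.0009, 0], "delta_rot": [0, 0, 0], "claw": 29.5}, {"delta_pos": [-0.0025, 0.0011, 0], "delta_rot": [0, 0, 0], "claw": 28.5}, {"delta_pos": [-0.003, 0.0013, 0], "delta_rot": [0, 0, 0], "claw": 27.5}, {"delta_pos": [-0.0034, 0.0015, 0], "delta_rot": [0, 0, 0], "claw": 26}, {"delta_pos": [-0.0034, 0.0015, 0], "delta_rot": [0, 0, 0], "claw": 15}, {"delta_pos": [-0.0034, 0.0015, 0], "delta_rot": [0, 0, 0], "claw": 10}, {"delta_pos": [-0.0034, 0.0015, 0], "delta_rot": [0, 0, 0], "claw": 10}, {"delta_pos": [-0.0034, 0.0015, 0], "delta_rot": [0, 0, 0], "claw": 10}, {"delta_pos": [-0.0034, 0.0015, 0], "delta_rot": [0, 0, 0], "claw": 10}]' --newtons 50

```text
time: 8.82
eef_pos: [0.5331, 0.0508, 0.1064]
tcp_rot: [0.596, 0.38, -0.595, 0.383]
contact_force: [0.7, -2.8, 5.2]
opening: 0.297
```

The opening reads about 25.4 mm, so the button is flush. Pulling up now.

Call:
play_rows --targets '[{"delta_pos": [0, 0, 0.005], "delta_rot": [0, 0, 0], "claw": 10}, {"delta_pos": [0, 0, 0.01], "delta_rot": [0, 0, 0], "claw": 10}, {"delta_pos": [0, 0, 0.015], "delta_rot": [0, 0, 0], "claw": 10}, {"delta_pos": [0, 0, 0.02], "delta_rot": [0, 0, 0], "claw": 10}, {"delta_pos": [0, 0, 0.025], "delta_rot": [0, 0, 0], "claw": 10}, {"delta_pos": [0, 0, 0.03], "delta_rot": [0, 0, 0], "claw": 10}, {"delta_pos": [0, 0, 0.035], "delta_rot": [0, 0, 0], "claw": 10}, {"delta_pos": [0, 0, 0.04], "delta_rot": [0, 0, 0], "claw": 10}, {"delta_pos": [0, 0, 0.045], "delta_rot": [0, 0, 0], "claw": 10}, {"delta_pos": [0, 0, 0.05], "delta_rot": [0, 0, 0], "claw": 10}, {"delta_pos": [0, 0, 0.055], "delta_rot": [0, 0, 0], "claw": 10}, {"delta_pos": [0, 0, 0.06], "delta_rot": [0, 0, 0], "claw": 10}, {"delta_pos": [0, 0, 0.065], "delta_rot": [0, 0, 0], "claw": 10}, {"delta_pos": [0, 0, 0.07], "delta_rot": [0, 0, 0], "claw": 10}, {"delta_pos": [0, 0, 0.07], "delta_rot": [0, 0, 0], "claw": 10}]' --newtons 50

```text
time: 10.07
eef_pos: [0.5335, 0.0508, 0.1778]
tcp_rot: [0.596, 0.38, -0.595, 0.383]
contact_force: [-3.2, -0.1, 0.8]
opening: 0.296
```

Call:
play_rows --targets '[{"delta_pos": [0, 0, 0.005], "delta_rot": [0, 0, 0], "claw": 10}, {"delta_pos": [0, 0, 0.01], "delta_rot": [0, 0, 0], "claw": 10}, {"delta_pos": [0, 0, 0.013], "delta_rot": [0, 0, 0], "claw": 10}, {"delta_pos": [0, 0, 0.016], "delta_rot": [0, 0, 0], "claw": 10}, {"delta_pos": [0, 0, 0.018], "delta_rot": [0, 0, 0], "claw": 10}, {"delta_pos": [0, 0, 0.02], "delta_rot": [0, 0, 0], "claw": 10}, {"delta_pos": [0, 0, 0.022], "delta_rot": [0, 0, 0], "claw": 10}, {"delta_pos": [0, 0, 0.024], "delta_rot": [0, 0, 0], "claw": 10}, {"delta_pos": [0, 0, 0.028], "delta_rot": [0, 0, 0], "claw": 10}, {"delta_pos": [0, 0, 0.033], "delta_rot": [0, 0, 0], "claw": 10}, {"delta_pos": [0, 0, 0.038], "delta_rot": [0, 0, 0], "claw": 10}, {"delta_pos": [0, 0, 0.044], "delta_rot": [0, 0, 0], "claw": 10}, {"delta_pos": [0, 0, 0.05], "delta_rot": [0, 0, 0], "claw": 10}, {"delta_pos": [0, 0, 0.056], "delta_rot": [0, 0, 0], "claw": 10}, {"delta_pos": [0, 0, 0.062], "delta_rot": [0, 0, 0], "claw": 10}, {"delta_pos": [0, 0, 0.067], "delta_rot": [0, 0, 0], "claw": 10}, {"delta_pos": [0, 0, 0.07], "delta_rot": [0, 0, 0], "claw": 10}, {"delta_pos": [0, 0, 0.07], "delta_rot": [0, 0, 0], "claw": 10}, {"delta_pos": [0, 0, 0.07], "delta_rot": [0, 0, 0], "claw": 10}, {"delta_pos": [0, 0, 0.07], "delta_rot": [0, 0, 0], "claw": 10}]' --newtons 50

```text
time: 11.73
eef_pos: [0.5332, 0.0509, 0.2474]
tcp_rot: [0.596, 0.381, -0.595, 0.383]
contact_force: [0.2, -0.4, -7.1]
opening: 0.296
```

```bash
python3 - <<'E'
from h import *
st=ctrl.get_state();print(st['eef_pos'],st['time'],st['opening'],st['contact_force'],st['wrist_torque'])
s,c=snap('scene','s5.png')
S=cv2.resize(s[100:300,240:400],None,fx=3,fy=3,interpolation=2)
a=R.from_euler('z',-24.4,degrees=True)
def poly(z,col):
    p=np.array([proj(c,a.apply([x,y,0])+[.5335,.050,z]) for x,y in((-.048,-.113),(.048,-.113),(.048,.113),(-.048,.113))])
    p=(p-[240,100]+.5)*3-.5;cv2.polylines(S,[p.round().astype(np.int32)],True,col,1)
poly(.058,(0,0,255))
cv2.imwrite('pics/c7.png',S)
E
```

```text
[0.53316284 0.05088081 0.24737671] 11.7333 0.2963877574896314 [ 0.19364582 -0.3915818  -7.0746901 ] [-0.05124019  0.01550761 -0.04999804]
```

View pics/c7.png

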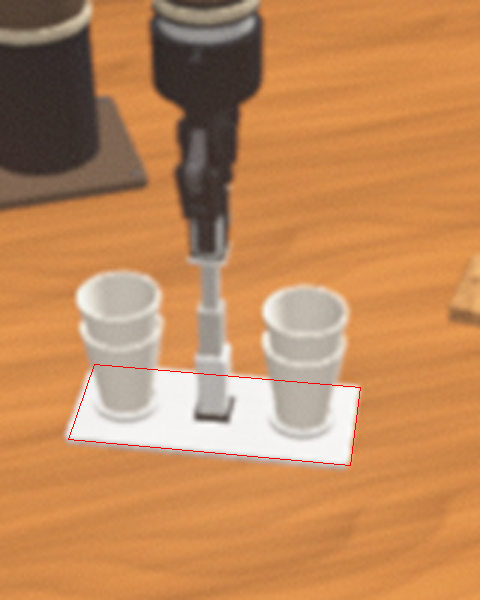

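The plate matches the outline projected for a level carrier 50 mm up, and the three-part telescope is fully out. Handing in.

```bash
python3 - <<'E'
from h import *
s=ctrl.get_state();print(s['time'],s['eef_pos'],s['opening'],abs(s['dq']).max());print(ctrl.sign_off())
E
```

```text
11.7833 [0.53312716 0.05085584 0.24723116] 0.2965877378286692 0.0022294364330740397
the job is handed in; nothing more can be done
None
```

I nested the loose cup into the single cup, so the carrier now holds two stacks of two. I then squeezed the button in and pulled the handle past the first stop to its second stop. The loaded carrier is lifted level about 5 cm off the counter, still held at 50 N. The job was handed in at 11.8 s.

**Last checks:**
- **Button:** the jaws stand about 25.4 mm apart, which means the button is flush with the grip.
- **Handle:** almost no force showed during the pull, then about 7 N afterwards, which matches the loaded carrier's weight. The scene picture shows the telescope fully extended.
- **Height and level:** in the scene picture the plate lines up with the outline expected for a level carrier 50 mm up.
- **Stacks:** both stacks look the same in the scene pictures after nesting and after the lift.
- **Mug, bottle and coasters:** I never moved near them, but I did not look at them again afterwards.

The one disagreement was that the wrist camera differed from the other two by about 2–3 mm. I split the difference and confirmed by contact and visually before gripping. No check failed.

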